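# Slacken the left-hand drum nut of the edge sander

### The arm

A 6-joint arm with a two-finger parallel gripper is mounted at the origin on the work surface. World frame = base frame: x ahead of the robot, y to its left, z up, the work surface at z = 0. Lengths are in m, angles in rad, forces in N, time in s.
With the tool pointing down it reaches from about 0.15 to 0.775 m from the base axis. Payload 6.1 kg.
Tool frame: the origin (TCP) lies at the very end of the fingers, on their centre line; the grasp point (between the pads) lies 19 mm behind it; z points along the fingers, y is the line along which they close (so a half turn about z gives the same grasp; the last joint's range is limited). The gripper opens to 85 mm and grips with 20 to 120 N. Pads are 22 mm wide; open, the fingers measure 114 mm over their backs; the gripper's body (76 mm by 85 mm) begins 54 mm behind the grasp point. The pads swing forward as they close: fully open they stand 13 mm farther back than shut.
Start: joints at [1.181, 0.126, -0.04, 1.405, 0, 1.571], TCP at [0.199, 0.486, 0.231] pointing down, gripper open.
Joint ranges: [-2.72, 2.72], [-0.95, 1.95], [-1.27, 1.35], [-1.78, 2.02], [-1.46, 1.47], [-3.14, 3.14]. Speed limits (rad/s): [2.39, 2.39, 3.01, 3.14, 3.14, 3.14].

### API

Orientations are given as a unit quaternion [x, y, z, w].
In Python, from workcell import robot, viewer, finish_job gives the robot as it stands.
- The arm moves only by the tool carry_out, never from a script. Its argument "plan" is a list of rows, each a list of 2 entries, a list of its own where there are three numbers: the shift along the tool's x, y, z in m, then the turn about the tool's z in rad. A call has exactly 5 rows; each row shifts and turns the commanded pose from where the row before left it, along the tool's axes as they then stand; what a row does not reach is not made up. A row lasts 1/12 s, in which the tool goes at most 41.7 mm and 7.16 degrees, less where a joint would pass 70% of its speed; a pose out of reach is approached as far as the arm can. A call is refused whole if a number of a shift passes 0.0417 or a number of a turn 0.125, either way. A call with a gripper value outside its range is refused whole. "claw" is the closure in counts, from 0 (fully open) to 255 (shut), set as the call begins (left out, the last holds). The fingers move at their own pace and stop on an object; the grip force is fixed at half the most. Time passes only in rows, so rows that do not move let the fingers close, or fill a call up. It gives the time, the measured TCP pose, the force, the opening and the grip force at its end, in the units of the state.
- robot.state(): the state, without advancing time (a new reading comes with each control period).
- viewer.read_camera(name): name is "scene" or "top"; returns the picture (384x512x3 uint8, red, green, blue); there is no depth.
- viewer.camera_params(name): a dict with "vfov" (degrees; the focal length in pixels is half the picture's height over the tangent of half this angle, whatever the lens; pixels are square), "cx", "cy" (the principal point, pixels), "cam_to_world" (4x4, takes a point from camera to world coordinates). Camera axes: x right, y down, z forward; pixel columns grow to the right and rows downward; lengths in m; the calibration is good to about 2 mm. A picture is of the moment at which its call begins. camera_params takes no time and is no camera call.
- finish_job(): hands the job in; it is judged then, once.
The state is a dict: "clock": time; "joint_positions": joint angles; "qd": joint speeds; "tau": joint torques, N m; "tcp_pos": TCP position; "ee_rot": TCP orientation; "contact_force": force on the tool from outside, world axes, zero at the start; "moment": the same for the moment, N m; "finger_gap": finger opening in m; "grip_force": force on a finger pad.
Only numpy, scipy, OpenCV 4.12 (cv2) and the standard library are available. Lean on these libraries where they do the work, as an engineer would, in place of code of your own. Each camera call takes 0.05 s, during which the arm holds its last target. There are 200 camera calls.

### The job

The worn sleeve on the edge sander is due for a change: take the T-handled key out of its wooden block, seat its four lugs fully in the slots of the nut on top of the sanding drum, and slacken the nut by about a quarter turn; it has a left-hand thread, so it loosens clockwise: feel that it gives, and never strain it the tightening way. The nut may have stopped at any angle, so find its slots by feel, without leaning hard on the spindle and without touching the nut or drum with the gripper. Then stand the key back upright, fully down in its hole in the block, and leave everything else on the bench where it is.

Things in the scene. Friction and masses are not known exactly. Their poses are not given: they have to be found in the camera images.
- key_grip (a point): Centre of the wooden cross handle of the T-handled key: a flat-sided bar 115 mm long (its x axis), 18 mm wide (y), 24 mm high (z, up the key); grip it across its width, from above. Below it a 16 mm steel shank leads to a round tube, 36 mm across, with four lugs at its lower end. The key is 109 mm tall, about 340 g; the handle centre is 97 mm above the lug tips.
- key_mouth (a point): Centre of the key's lower end, level with the tips of its lugs, 97 mm straight below the handle centre. Four lugs, 6 mm wide, 9 mm long, reach from 11 to 18 mm off the axis, one every 90 degrees starting at the handle's direction; between them the 22 mm bore goes 24 mm up. In the block the lugs stand on the floor of the key's hole.
- nut_top (a point): Centre of the top face of the castellated nut on the vertical spindle; its axes are the machine's, NOT those of the nut's slots, whose angle is not given. Nut 39 mm across with four open slots 10 mm wide, 8 mm deep, every 90 degrees. Lugs not over slots rest on this face: turn the key under a light push until it drops; fully on, the lug tips are 8 mm below. A 16 mm stud end projects 6 mm above.
- nut (a joint): Turn of the nut, rad: 0 tight as found, growing clockwise seen from above, which loosens it (left-hand thread). It is a self-locking nut: loosening takes a steady 0.45 N m or so; the other way it is hard down on its washer, solid, and more than about 1.5 N m strains it. The key has about 13 degrees of free play in the slots. Slack and well turned at 1.2 to 2.4; a quarter turn is 1.6.
- sander: Edge sander, fixed: round cast plate 260 mm across, 12 mm thick, in the bench (origin: centre of its underside, on the spindle axis). On it the rubber drum with worn sleeve, 54 mm across, then a 46 mm washer (top 96 mm up) and the nut (top 109 mm up). A dust hood, 66 mm radius and 74 mm tall, half surrounds the drum on its +x side. A plunger pin locks the spindle: it does not turn.
- block_hole0 (a point): Centre of the mouth of the key's hole in the top of the wooden tool block (100 x 150 x 50 mm). The hole is round, 44 mm wide, 36 mm deep; the key stands in it upright, mouth down, at any turn. Two steel punches, 13 mm across, stand in the same block about 89 mm away on its -y side, their tops 54 mm above the block.
Things that resemble listed ones, but are neither listed nor needed, are in the scene too. What is shaped like the part that bears key_grip but pink or purple is not meant.

How it is judged:
By the outcome, as a careful person would: the job done as asked, in the order asked, and still so for the second after the job is handed in, with the robot touching nothing.
It also fails if it takes over 64 s, if anything falls off the work surface, if the arm or the gripper's body presses on something with over 40 N, if the wrist force passes 120 N, or if a joint passes its speed limit or range.

## Working session

There is one attempt and no reset: what is moved stays moved. The work goes in short steps, Python scripts to look and compute and a tool call to move; the robot and the scene stay as the last step left them, time stands still between calls to the robot, and variables do not carry over. Pictures are saved under pics/ and viewed, at most 10 in all, crops included, and the job is handed in when it is done.

Besides the shell and the picture viewer there is one more tool, called after ">>>" as a command line: name --argument value ..., lists and objects as JSON in quotes. carry_out: Moves the arm, as the interface text tells. Its arguments: {"type":"object","properties":{"plan":{"type":"array"},"claw":{"type":"number"}},"required":["plan"]}

```bash
mkdir -p pics
python3 - <<'E'
from workcell import robot, viewer
import cv2,numpy as np
for n in("scene","top"):
    cv2.imwrite(f"pics/{n}0.png",cv2.resize(viewer.read_camera(n)[:,:,::-1],(800,600),interpolation=cv2.INTER_CUBIC))
    p=viewer.camera_params(n);print(n,p["vfov"],p["cx"],p["cy"],np.round(p["cam_to_world"],4).tolist(),{k:v for k,v in p.items() if k not in("vfov","cx","cy","cam_to_world")})
print(robot.state())
E
```

```text
scene 47.643118982774084 257.72985247206003 185.23565800480583 [[-0.79, 0.5089, -0.3418, 0.7229], [0.613, 0.6582, -0.437, 0.2773], [0.0025, -0.5548, -0.832, 0.7535], [0.0, 0.0, 0.0, 1.0]] {}
top 49.37155011472615 252.4123660149294 192.64534336392774 [[0.0259, -0.9933, 0.1122, 0.3563], [-0.9994, -0.023, 0.0273, -0.0876], [-0.0246, -0.1129, -0.9933, 0.8931], [0.0, 0.0, 0.0, 1.0]] {}
{'clock': 0.1, 'joint_positions': array([ 1.18099303e+00,  1.26324095e-01, -4.05238737e-02,  1.40540052e+00,
        6.34503821e-06,  1.57083036e+00]), 'qd': array([-0.00066337, -0.00109866,  0.00374302, -0.00194206,  0.00062107,
        0.00116931]), 'tau': array([-4.61299733e-04, -4.36907351e+01,  3.53602839e+01,  1.36676605e-02,
        1.55620755e-04,  1.21923131e-05]), 'tcp_pos': array([0.19935868, 0.48526918, 0.23059631]), 'ee_rot': array([ 1.93686694e-01,  9.81063167e-01, -7.11720303e-04, -1.43720162e-04]), 'contact_force': array([ 0.03089083, -0.05293784,  1.03344334]), 'moment': array([ 0.01487173, -0.01605424,  0.02022516]), 'grip_force': 0.0, 'finger_gap': 0.08557478401421166}
```

View pics/scene0.png

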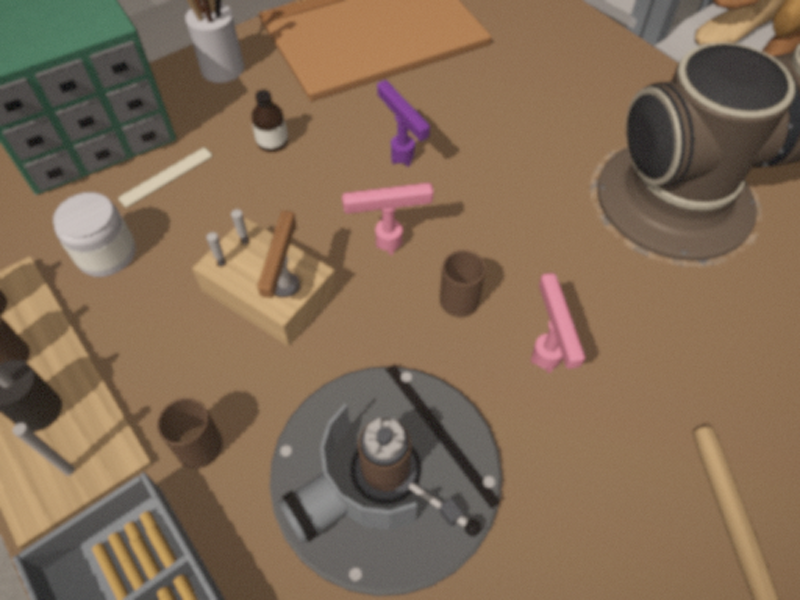

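View pics/top0.png

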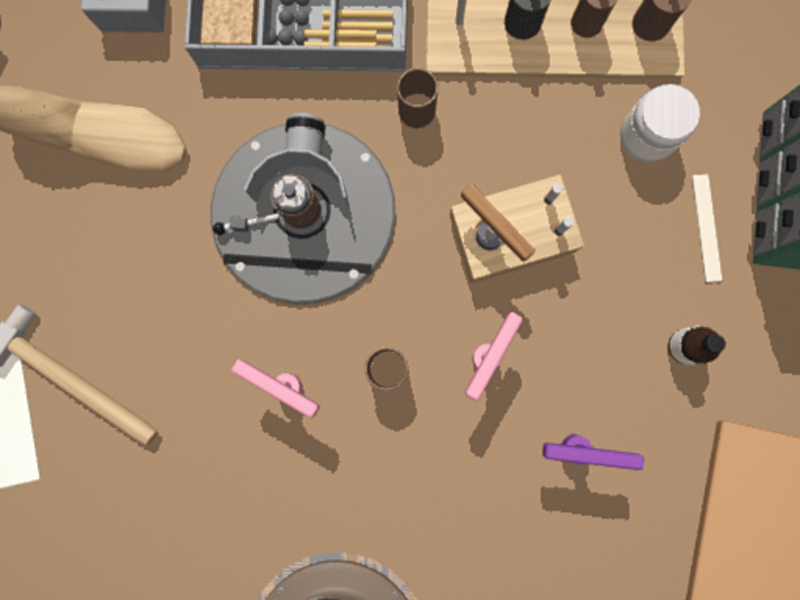

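The scene view shows the brown-handled key in the block at about (280,255), with the drum and nut at (385,437). In the top view the handle is at (498,222), the nut at (293,193) and the hole at (488,235). The pink and purple lookalikes are free-standing.

```bash
cat > h.py <<'E'
import numpy as np,cv2
from workcell import robot,viewer
def cam(n):
    p=viewer.camera_params(n);M=np.array(p["cam_to_world"]);return 192/np.tan(np.radians(p["vfov"]/2)),p["cx"],p["cy"],M
def ray(n,u,v):
    f,cx,cy,M=cam(n);return M[:3,3],M[:3,:3]@np.array([(u-cx)/f,(v-cy)/f,1])
def onz(n,u,v,z):
    o,d=ray(n,u,v);return o+d*(z-o[2])/d[2]
def tri(a,b):
    (o,d),(p,e)=ray("scene",*a),ray("top",*b)
    s=np.linalg.lstsq(np.c_[d,-e],p-o,rcond=None)[0];A,B=o+s[0]*d,p+s[1]*e
    return (A+B)/2,np.linalg.norm(A-B)
def px(n,P):
    f,cx,cy,M=cam(n);q=M[:3,:3].T@(np.array(P)-M[:3,3]);return cx+f*q[0]/q[2],cy+f*q[1]/q[2]
def handle(n,img,box):
    x0,y0,x1,y1=box;h=cv2.cvtColor(img[y0:y1,x0:x1],cv2.COLOR_RGB2HSV)
    m=cv2.inRange(h,(5,120,40),(14,255,190))
    c=max(cv2.findContours(m,0,2)[0],key=cv2.contourArea)
    r=cv2.minAreaRect(c);return np.array(r[0])+[x0,y0],r,cv2.boxPoints(r)+[x0,y0],c
E
python3 - <<'E'
from h import *
s,t=viewer.read_camera("scene"),viewer.read_camera("top")
for n,i,b,c in(("scene",s,(155,125,225,200),(178,163)),("top",t,(285,110,360,175),(319,142))):
    print(n,cv2.cvtColor(i,cv2.COLOR_RGB2HSV)[c[1],c[0]])
    C,r,B,_=handle(n,i,b);print(C,r,B.round(1).tolist())
    for z in(.111,.123):print(z,onz(n,*C,z).round(4),[onz(n,*q,z).round(3)[:2].tolist() for q in B])
A=cv2.resize(s[255:325,210:285,::-1],None,fx=5.3,fy=5.3,interpolation=2)
B=cv2.resize(t[100:170,150:225,::-1],None,fx=5.3,fy=5.3,interpolation=2)
cv2.imwrite("pics/nut.png",np.hstack([A,B]))
E
```

```text
scene [ 13 134 145]
[176.23788071 161.91049194] ((21.23788070678711, 36.910491943359375), (12.625690460205078, 55.950042724609375), 18.853158950805664) [[161.2, 186.3], [179.3, 133.4], [191.3, 137.5], [173.2, 190.4]]
0.111 [ 0.546  -0.1927  0.111 ] [[0.596, -0.163], [0.505, -0.248], [0.492, -0.225], [0.584, -0.143]]
0.123 [ 0.5493 -0.184   0.123 ] [[0.598, -0.155], [0.509, -0.238], [0.497, -0.216], [0.586, -0.135]]
top [ 13 119 186]
[317.7397995  142.24979401] ((32.73979949951172, 32.249794006347656), (59.500030517578125, 9.7243013381958), 46.16913986206055) [[293.6, 124.2], [300.6, 117.4], [341.9, 160.3], [334.8, 167.1]]
0.111 [ 0.5441 -0.188   0.111 ] [[0.579, -0.142], [0.592, -0.155], [0.51, -0.234], [0.497, -0.221]]
0.123 [ 0.5412 -0.1864  0.123 ] [[0.575, -0.141], [0.588, -0.154], [0.508, -0.231], [0.495, -0.218]]
```

View pics/nut.png

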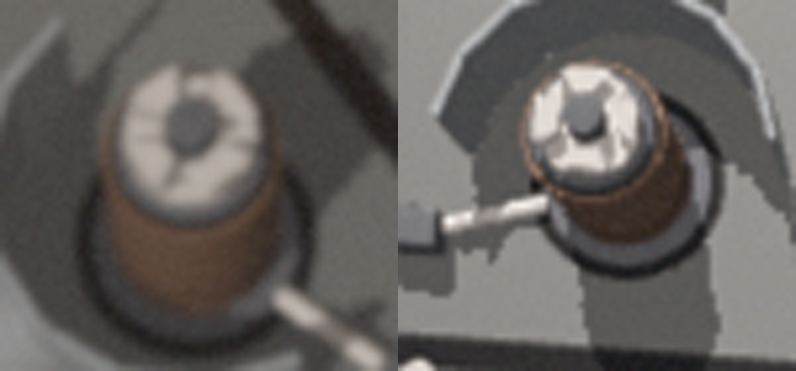

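The crop shows the nut's top centred at about native (185.3,122.3) in top and (245.8,279) in scene, with slots roughly along the diagonals. I'll rectify both views onto the nut's plane for its centre and slot angle.

Run:
```python
from h import *
print(tri((245.8,279.2),(185.3,122.0)))
c=onz("top",185.3,122.3,.109);print(c,onz("scene",245.8,280,.109))
out=[]
k=np.array([[-.035,-.035],[.035,-.035],[.035,.035],[-.035,.035]])
for n in("scene","top"):
    img=viewer.read_camera(n)
    src=np.float32([px(n,[c[0]+a,c[1]+b,.109]) for a,b in k])
    # right = -y, up = +x
    dst=np.float32([[200-b*5700,200-a*5700] for a,b in k])
    w=cv2.warpPerspective(img[:,:,::-1],cv2.getPerspectiveTransform(src,dst),(400,400),flags=2)
    cv2.line(w,(195,200),(205,200),(0,0,255));cv2.line(w,(200,195),(200,205),(0,0,255))
    cv2.circle(w,(200,200),int(.0195*5700),(0,0,255),1)
    out.append(w)
cv2.imwrite("pics/rect.png",np.hstack(out))
s=robot.state();from scipy.spatial.transform import Rotation as R
print(R.from_quat(s["ee_rot"]).as_matrix().round(3).tolist())
```

```text
(array([0.5800456 , 0.06683974, 0.10888018]), np.float64(0.0016693197953488702))
[0.57880024 0.067356   0.109     ] [0.58144518 0.06732786 0.109     ]
[[-0.925, 0.38, -0.0], [0.38, 0.925, -0.001], [-0.0, -0.001, -1.0]]
```

View pics/rect.png

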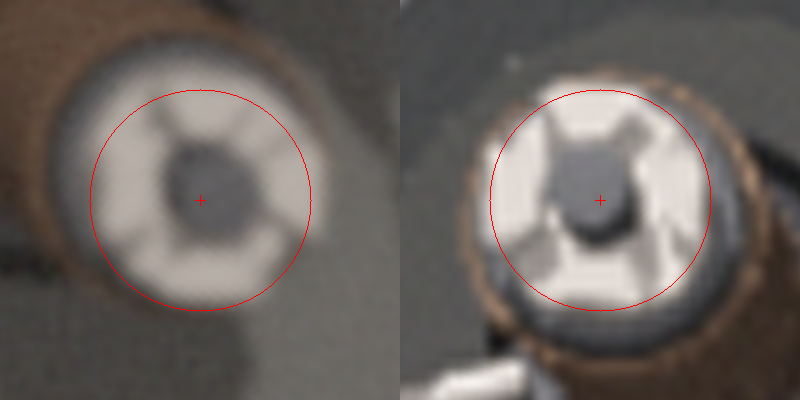

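The rectified views put the nut at about (0.580, 0.067, 0.109), which agrees across both views. Its slots lie at about 48° world (mod 90°). The handle is at (0.541, -0.186), about 44°. I'll move above the key now.

>>> carry_out --plan '[[[-0.0286, -0.0246, 0], 0], [[-0.0286, -0.0246, 0], 0], [[-0.0286, -0.0246, 0], 0], [[-0.0286, -0.0246, 0], 0], [[-0.0286, -0.0246, 0], 0]]' --claw 0

```text
clock: 0.72
tcp_pos: [0.2853, 0.316, 0.2313]
ee_rot: [0.193, 0.981, 0.0, 0.0]
contact_force: [1.5, -0.2, 0.1]
finger_gap: 0.0852
grip_force: 0.0
```

>>> carry_out --plan '[[[-0.0286, -0.0246, 0], 0], [[-0.0286, -0.0246, 0], 0], [[-0.0286, -0.0246, 0], 0], [[-0.0286, -0.0246, 0], 0], [[-0.0286, -0.0246, 0], 0]]'

```text
clock: 1.13
tcp_pos: [0.3709, 0.1476, 0.2315]
ee_rot: [0.194, 0.981, 0.0, 0.0]
contact_force: [1.8, 0.6, -0.3]
finger_gap: 0.0856
grip_force: 0.0
```

>>> carry_out --plan '[[[-0.0286, -0.0246, 0], 0], [[-0.0286, -0.0246, 0], 0], [[-0.0286, -0.0246, 0], 0], [[-0.0286, -0.0246, 0], 0], [[-0.0286, -0.0246, 0], 0]]'

```text
clock: 1.55
tcp_pos: [0.4565, -0.0207, 0.2315]
ee_rot: [0.194, 0.981, 0.0, 0.0]
contact_force: [1.3, 1.0, 0.6]
finger_gap: 0.0857
grip_force: 0.0
```

>>> carry_out --plan '[[[-0.0286, -0.0246, 0], 0], [[-0.0286, -0.0246, 0], 0], [[-0.0286, -0.0246, 0], 0], [[-0.0286, -0.0246, 0], 0], [[-0.0286, -0.0246, 0], 0]]'

```text
clock: 1.97
tcp_pos: [0.5421, -0.1888, 0.2312]
ee_rot: [0.194, 0.981, 0.0, 0.0]
contact_force: [0.8, 0.4, -0.3]
finger_gap: 0.0851
grip_force: 0.0
```

>>> carry_out --plan '[[[0, 0, 0], -0.1157], [[0, 0, 0], -0.1157], [[0, 0, 0], -0.1157], [[0, 0, 0], -0.1157], [[0, 0, 0], -0.1157]]'

```text
clock: 2.38
tcp_pos: [0.5416, -0.1871, 0.231]
ee_rot: [-0.097, 0.995, 0.0, -0.0]
contact_force: [0.3, -0.3, -0.2]
finger_gap: 0.0853
grip_force: 0.0
```

>>> carry_out --plan '[[[0, 0, 0], -0.1157], [[0, 0, 0], -0.1157], [[0, 0, 0], -0.1157], [[0, 0, 0], -0.1157], [[0, 0, 0], -0.1157]]'

```text
clock: 2.8
tcp_pos: [0.5416, -0.1869, 0.2312]
ee_rot: [-0.377, 0.926, 0.0, -0.0]
contact_force: [0.3, -0.2, 0.9]
finger_gap: 0.0851
grip_force: 0.0
```

>>> carry_out --plan '[[[0, 0, 0.028], 0], [[0, 0, 0.028], 0], [[0, 0, 0.028], 0], [[0, 0, 0.02], 0], [[0, 0, 0.015], 0]]'

```text
clock: 3.22
tcp_pos: [0.5405, -0.1864, 0.1098]
ee_rot: [-0.374, 0.927, 0.001, -0.001]
contact_force: [0.7, -0.1, 0.4]
finger_gap: 0.0857
grip_force: 0.0
```

>>> carry_out --plan '[[[0, 0, 0.01], 0], [[0, 0, 0.01], 0], [[0, 0, 0], 0], [[0, 0, 0], 0], [[0, 0, 0], 0]]'

```text
clock: 3.63
tcp_pos: [0.5422, -0.1871, 0.0933]
ee_rot: [-0.374, 0.927, -0.001, 0.001]
contact_force: [0.9, 0.0, 0.1]
finger_gap: 0.0851
grip_force: 0.0
```

Run:
```python
from h import *
cv2.imwrite("pics/g1.png",np.hstack([cv2.resize(viewer.read_camera("scene")[100:230,100:230,::-1],(390,390)),cv2.resize(viewer.read_camera("top")[70:200,250:380,::-1],(390,390))]))
print(robot.state()["joint_positions"])
```

```text
[-3.32210056e-01  2.48916944e-01 -1.93782460e-01  1.12613022e+00
  3.84927441e-05 -1.09937812e+00]
```

View pics/g1.png

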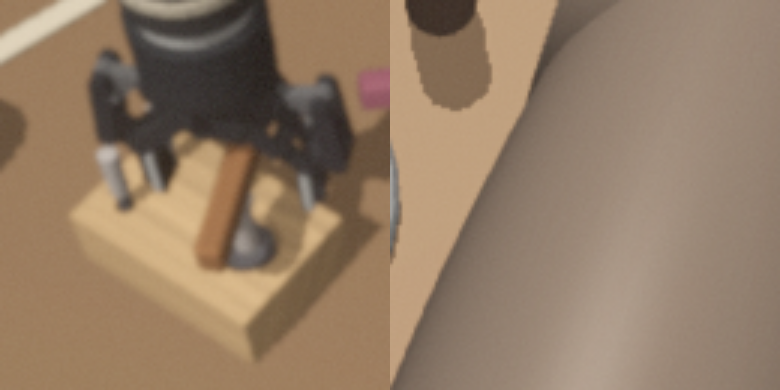

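The scene crop shows the fingers straddling the handle (crop about (230,205)), with the left pad at (155,170) and the right at (305,190). Closing now.

>>> carry_out --plan '[[[0, 0, 0], 0], [[0, 0, 0], 0], [[0, 0, 0], 0], [[0, 0, 0], 0], [[0, 0, 0], 0]]' --claw 255

```text
clock: 4.15
tcp_pos: [0.5416, -0.1869, 0.0924]
ee_rot: [-0.374, 0.927, -0.0, 0.0]
contact_force: [0.2, 0.4, 0.5]
finger_gap: 0.0259
grip_force: 0.0
```

>>> carry_out --plan '[[[0, 0, 0], 0], [[0, 0, 0], 0], [[0, 0, 0], 0], [[0, 0, 0], 0], [[0, 0, 0], 0]]'

```text
clock: 4.57
tcp_pos: [0.5417, -0.1869, 0.0924]
ee_rot: [-0.374, 0.927, -0.0, 0.0]
contact_force: [0.6, -0.8, 0.6]
finger_gap: 0.0171
grip_force: 62.3
```

Run:
```python
from h import *
s=robot.state();print({k:np.round(s[k],4) for k in("contact_force","moment","tcp_pos","ee_rot","finger_gap","grip_force")})
```

```text
{'contact_force': array([ 0.5507, -0.8408,  0.5705]), 'moment': array([-0.1794, -0.1985,  0.0052]), 'tcp_pos': array([ 0.5417, -0.1869,  0.0924]), 'ee_rot': array([-3.742e-01,  9.273e-01, -1.000e-04,  1.000e-04]), 'finger_gap': np.float64(0.0171), 'grip_force': np.float64(62.2866)}
```

>>> carry_out --plan '[[[0, 0, -0.01], 0], [[0, 0, -0.02], 0], [[0, 0, -0.03], 0], [[0, 0, -0.035], 0], [[0, 0, -0.035], 0]]'

```text
clock: 4.98
tcp_pos: [0.5406, -0.1864, 0.2233]
ee_rot: [-0.374, 0.927, 0.001, -0.001]
contact_force: [0.8, -0.9, -3.3]
finger_gap: 0.0167
grip_force: 61.8
```

>>> carry_out --plan '[[[-0.0204, 0.0156, 0], 0], [[-0.0204, 0.0156, 0], 0], [[-0.0204, 0.0156, 0], 0], [[-0.0204, 0.0156, 0], 0], [[-0.0204, 0.0156, 0], 0]]'

```text
clock: 5.4
tcp_pos: [0.5605, -0.0587, 0.2225]
ee_rot: [-0.374, 0.927, 0.0, -0.0]
contact_force: [0.7, 0.6, -2.9]
finger_gap: 0.0174
grip_force: 61.9
```

>>> carry_out --plan '[[[-0.0204, 0.0156, 0], 0], [[-0.0204, 0.0156, 0], 0], [[-0.0204, 0.0156, 0], 0], [[-0.0204, 0.0156, 0], 0], [[-0.0204, 0.0156, 0], 0]]'

```text
clock: 5.82
tcp_pos: [0.5797, 0.0684, 0.2224]
ee_rot: [-0.374, 0.927, 0.0, -0.0]
contact_force: [0.7, -0.7, -3.1]
finger_gap: 0.0172
grip_force: 61.9
```

>>> carry_out --plan '[[[0, 0, 0], -0.07], [[0, 0, 0], 0], [[0, 0, 0], 0], [[0, 0, 0], 0], [[0, 0, 0], 0]]'

```text
clock: 6.23
tcp_pos: [0.58, 0.0663, 0.2224]
ee_rot: [-0.406, 0.914, -0.0, -0.0]
contact_force: [-0.2, -0.4, -1.6]
finger_gap: 0.0171
grip_force: 61.7
```

Run:
```python
from h import *
s=robot.state();print({k:np.round(s[k],4) for k in("contact_force","moment","tcp_pos","ee_rot","joint_positions")})
i=viewer.read_camera("scene");cv2.imwrite("pics/n1_raw.png",i[:,:,::-1])
t=viewer.read_camera("top");cv2.imwrite("pics/n1_top.png",t[:,:,::-1])
cv2.imwrite("pics/n1.png",np.hstack([cv2.resize(i[180:330,170:320,::-1],(600,600),interpolation=2),cv2.resize(t[50:200,110:260,::-1],(200,200))if 0 else np.zeros((600,1,3),np.uint8)]))
```

```text
{'contact_force': array([-0.2214, -0.4371, -1.571 ]), 'moment': array([0.0354, 0.0244, 0.0481]), 'tcp_pos': array([0.58  , 0.0663, 0.2224]), 'ee_rot': array([-4.055e-01,  9.141e-01, -0.000e+00, -1.000e-04]), 'joint_positions': array([ 1.1380e-01,  2.3870e-01,  7.7600e-02,  1.4099e+00, -1.0000e-04,
       -7.2120e-01])}
```

View pics/n1.png

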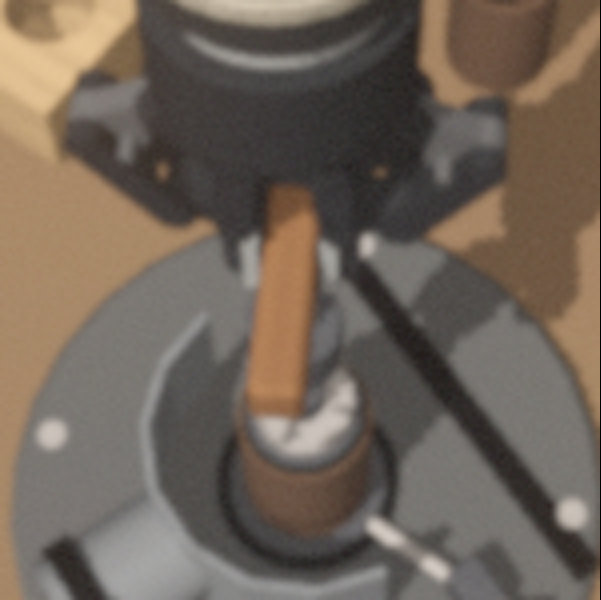

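The picture shows the key held upright over the nut, with the near end of its handle at crop (277,389). I'll compare that end with where it should be.

Run:
```python
from h import *
P=onz("scene",239.2,277.2,.2534);print(P, (P[:2]-[.58,.0663])@np.array([[.672,-.741],[.741,.672]]))
P=onz("scene",170+275/4,180+413.5/4,.2294);print(P, (P[:2]-[.58,.0663])@np.array([[.672,-.741],[.741,.672]]))
```

```text
[0.61732445 0.10662749 0.2534    ] [ 0.0549647  -0.00055735]
[0.61757187 0.10467942 0.2294    ] [ 0.05368745 -0.00204979]
```

>>> carry_out --plan '[[[-0.002, 0, 0], 0], [[0, 0, 0.015], 0], [[0, 0, 0.012], 0], [[0, 0, 0.005], 0], [[0, 0, 0], 0]]'

```text
clock: 6.75
tcp_pos: [0.5808, 0.0682, 0.1889]
ee_rot: [-0.406, 0.914, 0.0, -0.001]
contact_force: [-0.2, -0.0, -3.3]
finger_gap: 0.0173
grip_force: 61.8
```

>>> carry_out --plan '[[[0, 0, 0.001], 0], [[0, 0, 0.001], 0], [[0, 0, 0.001], 0], [[0, 0, 0], 0], [[0, 0, 0], 0]]'

```text
clock: 7.17
tcp_pos: [0.5817, 0.0686, 0.1876]
ee_rot: [-0.406, 0.914, -0.0, 0.0]
contact_force: [0.5, 0.6, -3.0]
finger_gap: 0.0171
grip_force: 61.8
```

```bash
cat > st.py <<'E'
from h import *
s=robot.state();x,y=s["ee_rot"][:2]
print({k:np.round(s[k],4).tolist() for k in("clock","contact_force","moment","tcp_pos","finger_gap")},"handle",round(2*np.degrees(np.arctan2(y,x))-180,2),"j6",s["joint_positions"][5].round(3))
E
python3 st.py
```

```text
{'clock': 7.1667, 'contact_force': [0.5143, 0.6155, -2.9678], 'moment': [-0.0637, 0.0111, -0.0696], 'tcp_pos': [0.5817, 0.0686, 0.1876], 'finger_gap': 0.0171} handle 47.97 j6 -0.72
```

>>> carry_out --plan '[[[0, 0, 0.0007], 0], [[0, 0, 0.0007], 0], [[0, 0, 0.0006], 0], [[0, 0, 0], 0], [[0, 0, 0], 0]]'

```text
clock: 7.58
tcp_pos: [0.5819, 0.0686, 0.1866]
ee_rot: [-0.406, 0.914, -0.0, 0.001]
contact_force: [-0.9, 0.0, 5.2]
finger_gap: 0.017
grip_force: 62.9
```

```bash
python3 st.py
```

```text
{'clock': 7.5833, 'contact_force': [-0.8757, 0.0439, 5.2339], 'moment': [-0.0468, 0.3529, 0.0467], 'tcp_pos': [0.5819, 0.0686, 0.1866], 'finger_gap': 0.017} handle 47.97 j6 -0.72
```

>>> carry_out --plan '[[[0, 0, 0], 0.03], [[0, 0, 0], 0.03], [[0, 0, 0], 0.03], [[0, 0, 0], 0.03], [[0, 0, 0], 0]]'

```text
clock: 8.0
tcp_pos: [0.582, 0.0687, 0.1868]
ee_rot: [-0.35, 0.937, -0.0, 0.001]
contact_force: [-0.6, -0.6, 6.4]
finger_gap: 0.0171
grip_force: 63.0
```

```bash
python3 st.py
```

```text
{'clock': 8.0, 'contact_force': [-0.601, -0.5642, 6.4339], 'moment': [0.0591, 0.4533, 0.0109], 'tcp_pos': [0.582, 0.0687, 0.1868], 'finger_gap': 0.0171} handle 41.03 j6 -0.599
```

>>> carry_out --plan '[[[0, 0, 0], -0.06], [[0, 0, 0], -0.06], [[0, 0, 0], -0.04], [[0, 0, 0], -0.03], [[0, 0, 0], 0]]'

```text
clock: 8.42
tcp_pos: [0.5823, 0.0687, 0.1865]
ee_rot: [-0.439, 0.899, -0.0, 0.001]
contact_force: [1.1, 0.1, 5.1]
finger_gap: 0.0171
grip_force: 63.0
```

```bash
python3 st.py
```

```text
{'clock': 8.4167, 'contact_force': [1.0943, 0.1331, 5.1307], 'moment': [0.0575, 0.0297, 0.0178], 'tcp_pos': [0.5823, 0.0687, 0.1865], 'finger_gap': 0.0171} handle 52.04 j6 -0.791
```

>>> carry_out --plan '[[[0, 0, 0], -0.03], [[0, 0, 0], -0.03], [[0, 0, 0], -0.03], [[0, 0, 0], -0.03], [[0, 0, 0], 0]]'

```text
clock: 8.83
tcp_pos: [0.582, 0.0686, 0.1866]
ee_rot: [-0.492, 0.871, -0.0, 0.001]
contact_force: [-0.7, 0.8, 7.1]
finger_gap: 0.0173
grip_force: 63.2
```

```bash
python3 st.py
```

```text
{'clock': 8.8333, 'contact_force': [-0.6836, 0.8234, 7.1458], 'moment': [-0.0456, 0.2773, -0.0237], 'tcp_pos': [0.582, 0.0686, 0.1866], 'finger_gap': 0.0173} handle 58.89 j6 -0.91
```

>>> carry_out --plan '[[[0, 0, -0.004], 0.07], [[0, 0, 0], 0.07], [[0, 0, 0], 0.05], [[0, 0.001, 0], 0], [[0, 0.001, 0], 0]]'

```text
clock: 9.25
tcp_pos: [0.5797, 0.0699, 0.1886]
ee_rot: [-0.407, 0.913, 0.0, -0.001]
contact_force: [-0.8, -0.3, -2.7]
finger_gap: 0.0169
grip_force: 61.9
```

>>> carry_out --plan '[[[0, 0.0005, 0], 0], [[0, 0.0005, 0], 0], [[0, 0.0005, 0], 0], [[0, 0, 0], 0], [[0, 0, 0], 0]]'

```text
clock: 9.67
tcp_pos: [0.5789, 0.0709, 0.1893]
ee_rot: [-0.407, 0.914, 0.0, 0.0]
contact_force: [-0.6, 0.3, -2.6]
finger_gap: 0.0172
grip_force: 61.9
```

```bash
python3 st.py
```

```text
{'clock': 9.6667, 'contact_force': [-0.6437, 0.3433, -2.5585], 'moment': [-0.0071, 0.0071, 0.0638], 'tcp_pos': [0.5789, 0.0709, 0.1893], 'finger_gap': 0.0172} handle 47.98 j6 -0.716
```

>>> carry_out --plan '[[[0, -0.003, 0], 0], [[0, -0.002, 0], 0], [[0, -0.001, 0], 0], [[0, -0.001, 0], 0], [[0, 0, 0], 0]]'

```text
clock: 10.08
tcp_pos: [0.5833, 0.0669, 0.1889]
ee_rot: [-0.407, 0.914, 0.001, -0.001]
contact_force: [-2.6, 4.6, -2.4]
finger_gap: 0.0169
grip_force: 61.1
```

```bash
python3 st.py
```

```text
{'clock': 10.0833, 'contact_force': [-2.5986, 4.6004, -2.3604], 'moment': [1.0422, 1.0075, -0.018], 'tcp_pos': [0.5833, 0.0669, 0.1889], 'finger_gap': 0.0169} handle 47.99 j6 -0.724
```

>>> carry_out --plan '[[[0, 0.0039, 0], 0], [[0.002, 0, 0], 0], [[0.001, 0, 0], 0], [[0, 0, 0], 0], [[0, 0, 0], 0]]'

```text
clock: 10.5
tcp_pos: [0.5794, 0.0663, 0.1895]
ee_rot: [-0.406, 0.914, -0.0, 0.0]
contact_force: [-0.3, 0.0, -2.9]
finger_gap: 0.017
grip_force: 61.3
```

```bash
python3 st.py
```

```text
{'clock': 10.5, 'contact_force': [-0.3338, 0.0108, -2.9125], 'moment': [-0.0355, -0.0087, -0.0104], 'tcp_pos': [0.5794, 0.0663, 0.1895], 'finger_gap': 0.017} handle 47.95 j6 -0.723
```

>>> carry_out --plan '[[[0.0005, 0, 0], 0], [[0.0003, 0, 0], 0], [[0, 0, 0], 0], [[0, 0, 0], 0], [[0, 0, 0], 0]]'

```text
clock: 10.92
tcp_pos: [0.5787, 0.0659, 0.1893]
ee_rot: [-0.406, 0.914, -0.0, 0.0]
contact_force: [-0.4, 0.7, -3.0]
finger_gap: 0.0171
grip_force: 61.3
```

```bash
python3 st.py
```

```text
{'clock': 10.9167, 'contact_force': [-0.45, 0.6909, -3.0305], 'moment': [-0.0176, -0.0238, -0.0276], 'tcp_pos': [0.5787, 0.0659, 0.1893], 'finger_gap': 0.0171} handle 47.96 j6 -0.724
```

>>> carry_out --plan '[[[0.0005, 0, 0], 0], [[0.0005, 0, 0], 0], [[0, 0, 0], 0], [[0, 0, 0], 0], [[0, 0, 0], 0]]'

```text
clock: 11.33
tcp_pos: [0.578, 0.0652, 0.1893]
ee_rot: [-0.406, 0.914, 0.0, 0.0]
contact_force: [-0.6, -0.1, -2.6]
finger_gap: 0.0173
grip_force: 61.3
```

```bash
python3 st.py
```

```text
{'clock': 11.3333, 'contact_force': [-0.604, -0.1432, -2.5989], 'moment': [-0.0106, 0.006, 0.0321], 'tcp_pos': [0.578, 0.0652, 0.1893], 'finger_gap': 0.0173} handle 47.97 j6 -0.725
```

>>> carry_out --plan '[[[0.0005, 0, 0], 0], [[0.0003, 0, 0], 0], [[0, 0, 0], 0], [[0, 0, 0], 0], [[0, 0, 0], 0]]'

```text
clock: 11.75
tcp_pos: [0.5776, 0.0647, 0.1893]
ee_rot: [-0.406, 0.914, 0.0, 0.0]
contact_force: [0.3, 1.0, -3.0]
finger_gap: 0.0168
grip_force: 61.2
```

```bash
python3 st.py
```

```text
{'clock': 11.75, 'contact_force': [0.3242, 0.9522, -2.9744], 'moment': [0.2488, -0.2577, -0.0232], 'tcp_pos': [0.5776, 0.0647, 0.1893], 'finger_gap': 0.0168} handle 47.97 j6 -0.726
```

>>> carry_out --plan '[[[-0.003, 0, 0], 0], [[0, 0, 0.001], 0], [[0, 0, 0.0015], 0], [[0, 0, 0.0015], 0], [[0, 0, 0], 0]]'

```text
clock: 12.17
tcp_pos: [0.5792, 0.0668, 0.1847]
ee_rot: [-0.406, 0.914, 0.0, -0.0]
contact_force: [-1.1, -0.5, -2.8]
finger_gap: 0.0171
grip_force: 61.3
```

```bash
python3 st.py
```

```text
{'clock': 12.1667, 'contact_force': [-1.1171, -0.5204, -2.8276], 'moment': [0.0428, 0.037, -0.0302], 'tcp_pos': [0.5792, 0.0668, 0.1847], 'finger_gap': 0.0171} handle 47.97 j6 -0.722
```

>>> carry_out --plan '[[[0, 0, 0], 0.03], [[0, 0, 0], 0.03], [[0, 0, 0], 0.03], [[0, 0, 0], 0.03], [[0, 0, 0], 0]]'

```text
clock: 12.58
tcp_pos: [0.5791, 0.0676, 0.185]
ee_rot: [-0.351, 0.936, 0.001, -0.0]
contact_force: [-0.2, 2.7, -3.4]
finger_gap: 0.0174
grip_force: 61.1
```

```bash
python3 st.py
```

```text
{'clock': 12.5833, 'contact_force': [-0.216, 2.6979, -3.396], 'moment': [0.7824, 0.2502, 0.3438], 'tcp_pos': [0.5791, 0.0676, 0.185], 'finger_gap': 0.0174} handle 41.11 j6 -0.602
```

The lugs dropped in at 48°, and the slot wall is felt when turning clockwise. I'll back off to mid-play and seat the key.

>>> carry_out --plan '[[[0, 0, 0], -0.1], [[0, 0, 0.001], 0], [[0, 0, 0.001], 0], [[0, 0, 0.0015], 0], [[0, 0, 0], 0]]'

```text
clock: 13.0
tcp_pos: [0.5793, 0.0668, 0.1815]
ee_rot: [-0.397, 0.918, 0.0, -0.0]
contact_force: [0.0, 1.3, -3.3]
finger_gap: 0.0173
grip_force: 61.2
```

```bash
python3 st.py
```

```text
{'clock': 13.0, 'contact_force': [0.0327, 1.3304, -3.2868], 'moment': [0.2853, 0.1691, 0.0263], 'tcp_pos': [0.5793, 0.0668, 0.1815], 'finger_gap': 0.0173} handle 46.75 j6 -0.701
```

>>> carry_out --plan '[[[0, 0, 0.001], 0], [[0, 0, 0.001], 0], [[0, 0, 0.0007], 0], [[0, 0, 0], 0], [[0, 0, 0], 0]]'

```text
clock: 13.42
tcp_pos: [0.5795, 0.0669, 0.1793]
ee_rot: [-0.397, 0.918, -0.0, 0.0]
contact_force: [-1.6, 0.9, -0.5]
finger_gap: 0.0173
grip_force: 61.5
```

```bash
python3 st.py
```

```text
{'clock': 13.4167, 'contact_force': [-1.5725, 0.889, -0.4954], 'moment': [0.3525, 0.4752, 0.0698], 'tcp_pos': [0.5795, 0.0669, 0.1793], 'finger_gap': 0.0173} handle 46.82 j6 -0.702
```

>>> carry_out --plan '[[[0, 0, 0.0005], 0], [[0, 0, 0.0005], 0], [[0, 0, 0], 0], [[0, 0, 0], 0], [[0, 0, 0], 0]]'

```text
clock: 13.83
tcp_pos: [0.5796, 0.0669, 0.1791]
ee_rot: [-0.397, 0.918, -0.0, 0.001]
contact_force: [-2.0, 0.5, 5.3]
finger_gap: 0.0172
grip_force: 62.2
```

```bash
python3 st.py
```

```text
{'clock': 13.8333, 'contact_force': [-2.015, 0.4764, 5.2708], 'moment': [0.2959, 0.8612, 0.0126], 'tcp_pos': [0.5796, 0.0669, 0.1791], 'finger_gap': 0.0172} handle 46.82 j6 -0.702
```

Seated at z 0.1791, 7.5 mm below the face contact. Now I'll loosen clockwise, watching the torque.

>>> carry_out --plan '[[[0, 0, 0], 0.05], [[0, 0, 0], 0.05], [[0, 0, 0], 0.05], [[0, 0, 0], 0.05], [[0, 0, 0], 0.05]]'

```text
clock: 14.25
tcp_pos: [0.5795, 0.0678, 0.1791]
ee_rot: [-0.279, 0.96, 0.001, 0.001]
contact_force: [-3.5, 2.8, 5.5]
finger_gap: 0.0168
grip_force: 62.4
```

```bash
python3 st.py
```

```text
{'clock': 14.25, 'contact_force': [-3.5444, 2.7623, 5.5498], 'moment': [1.0505, 0.9863, 0.4748], 'tcp_pos': [0.5795, 0.0678, 0.1791], 'finger_gap': 0.0168} handle 32.44 j6 -0.451
```

>>> carry_out --plan '[[[0, 0, 0], 0.05], [[0, 0, 0], 0.05], [[0, 0, 0], 0.05], [[0, 0, 0], 0.05], [[0, 0, 0], 0.05]]'

```text
clock: 14.67
tcp_pos: [0.5796, 0.068, 0.1793]
ee_rot: [-0.157, 0.988, 0.001, 0.001]
contact_force: [-3.4, 2.9, 5.6]
finger_gap: 0.017
grip_force: 62.4
```

```bash
python3 st.py
```

```text
{'clock': 14.6667, 'contact_force': [-3.4028, 2.8508, 5.5659], 'moment': [1.1832, 0.9436, 0.4475], 'tcp_pos': [0.5796, 0.068, 0.1793], 'finger_gap': 0.017} handle 18.12 j6 -0.201
```

>>> carry_out --plan '[[[0, 0, 0], 0.05], [[0, 0, 0], 0.05], [[0, 0, 0], 0.05], [[0, 0, 0], 0.05], [[0, 0, 0], 0.05]]'

```text
clock: 15.08
tcp_pos: [0.5798, 0.0681, 0.1793]
ee_rot: [-0.033, 0.999, 0.001, 0.001]
contact_force: [-2.3, 4.7, 6.5]
finger_gap: 0.0172
grip_force: 62.5
```

>>> carry_out --plan '[[[0, 0, 0], 0.05], [[0, 0, 0], 0.05], [[0, 0, 0], 0.05], [[0, 0, 0], 0.05], [[0, 0, 0], 0.05]]'

```text
clock: 15.5
tcp_pos: [0.58, 0.0682, 0.1795]
ee_rot: [0.092, 0.996, 0.002, 0.001]
contact_force: [-1.9, 4.7, 5.4]
finger_gap: 0.0169
grip_force: 62.4
```

```bash
python3 st.py
```

```text
{'clock': 15.5, 'contact_force': [-1.8788, 4.6523, 5.4381], 'moment': [1.3475, 0.6664, 0.4853], 'tcp_pos': [0.58, 0.0682, 0.1795], 'finger_gap': 0.0169} handle -10.52 j6 0.299
```

>>> carry_out --plan '[[[0, 0, 0], 0.05], [[0, 0, 0], 0.05], [[0, 0, 0], 0.05], [[0, 0, 0], 0.05], [[0, 0, 0], 0.05]]'

```text
clock: 15.92
tcp_pos: [0.5802, 0.0683, 0.1795]
ee_rot: [0.215, 0.977, 0.002, 0.001]
contact_force: [-3.0, 4.3, 6.0]
finger_gap: 0.0171
grip_force: 62.5
```

>>> carry_out --plan '[[[0, 0, 0], 0.05], [[0, 0, 0], 0.05], [[0, 0, 0], 0.05], [[0, 0, 0], 0.05], [[0, 0, 0], 0.05]]'

```text
clock: 16.33
tcp_pos: [0.5804, 0.0683, 0.1797]
ee_rot: [0.335, 0.942, 0.002, 0.001]
contact_force: [-1.3, 4.4, 5.8]
finger_gap: 0.017
grip_force: 62.5
```

>>> carry_out --plan '[[[0, 0, 0], 0.05], [[0, 0, 0], 0.05], [[0, 0, 0], 0.05], [[0, 0, 0], 0.05], [[0, 0, 0], 0.05]]'

```text
clock: 16.75
tcp_pos: [0.5806, 0.0682, 0.1797]
ee_rot: [0.45, 0.893, 0.002, 0.001]
contact_force: [-1.3, 5.1, 5.9]
finger_gap: 0.0175
grip_force: 62.6
```

```bash
python3 st.py
python3 - <<'E'
from h import *
i=viewer.read_camera("scene");cv2.imwrite("pics/n2.png",cv2.resize(i[180:330,170:320,::-1],(600,600),interpolation=2))
E
```

```text
{'clock': 16.75, 'contact_force': [-1.2567, 5.1056, 5.9127], 'moment': [1.2352, 0.1545, 0.4233], 'tcp_pos': [0.5806, 0.0682, 0.1797], 'finger_gap': 0.0175} handle -53.49 j6 1.049
```

View pics/n2.png

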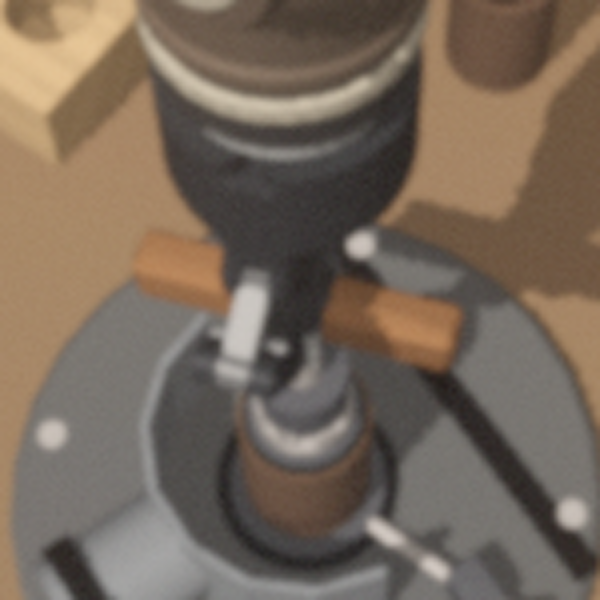

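The key has turned about 95° past engagement at a steady 0.45 N m. I'll back off within the free play and lift straight up.

>>> carry_out --plan '[[[0, 0, 0], -0.04], [[0, 0, 0], -0.04], [[0, 0, 0], 0], [[0, 0, -0.002], 0], [[0, 0, -0.002], 0]]'

```text
clock: 17.22
tcp_pos: [0.5802, 0.0673, 0.1819]
ee_rot: [0.413, 0.911, 0.001, 0.0]
contact_force: [2.7, 3.5, -5.9]
finger_gap: 0.0168
grip_force: 60.7
```

```bash
python3 st.py
```

```text
{'clock': 17.2167, 'contact_force': [2.7322, 3.5102, -5.9436], 'moment': [0.9885, -0.9237, 0.0372], 'tcp_pos': [0.5802, 0.0673, 0.1819], 'finger_gap': 0.0168} handle -48.85 j6 0.968
```

>>> carry_out --plan '[[[0, 0, -0.004], 0], [[0, 0, -0.006], 0], [[0, 0, -0.01], 0], [[0, 0, -0.01], 0], [[0, 0, -0.015], 0]]'

```text
clock: 17.63
tcp_pos: [0.5789, 0.0663, 0.2273]
ee_rot: [0.414, 0.91, -0.001, -0.001]
contact_force: [0.4, -0.1, -2.7]
finger_gap: 0.0168
grip_force: 61.3
```

```bash
python3 st.py
python3 - <<'E'
from h import *
i,t=viewer.read_camera("scene"),viewer.read_camera("top")
k=np.array([[-.05,-.05],[.05,-.05],[.05,.05],[-.05,.05]]);out=[]
for n,img in(("scene",i),("top",t)):
    src=np.float32([px(n,[.5417+a,-.1869+b,.05]) for a,b in k])
    dst=np.float32([[200-b*4000,200-a*4000] for a,b in k])
    w=cv2.warpPerspective(img[:,:,::-1],cv2.getPerspectiveTransform(src,dst),(400,400),flags=2)
    cv2.circle(w,(200,200),88,(0,0,255),1);out.append(w)
cv2.imwrite("pics/hole.png",np.hstack(out))
E
```

```text
{'clock': 17.6333, 'contact_force': [0.4021, -0.073, -2.7006], 'moment': [0.0007, 0.0371, 0.0185], 'tcp_pos': [0.5789, 0.0663, 0.2273], 'finger_gap': 0.0168} handle -48.89 j6 0.968
```

View pics/hole.png

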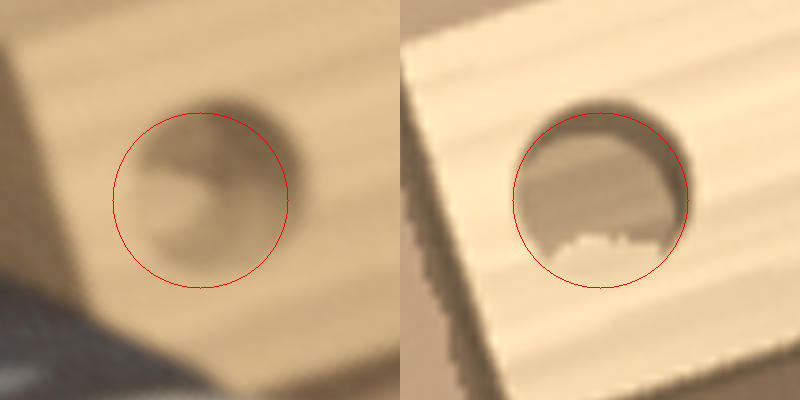

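The rectified view shows the hole's centre about 3.5 mm +x and 2 mm -y of where the key stood, so about (0.545, -0.189). I'll aim there.

>>> carry_out --plan '[[[-0.017, -0.0193, 0], 0], [[-0.017, -0.0193, 0], 0], [[-0.017, -0.0193, 0], 0], [[-0.017, -0.0193, 0], 0], [[-0.017, -0.0193, 0], 0]]'

```text
clock: 18.15
tcp_pos: [0.5622, -0.0619, 0.2268]
ee_rot: [0.414, 0.91, -0.0, -0.0]
contact_force: [-0.0, -0.7, -2.7]
finger_gap: 0.0169
grip_force: 61.3
```

>>> carry_out --plan '[[[-0.017, -0.0193, 0], 0], [[-0.017, -0.0193, 0], 0], [[-0.017, -0.0193, 0], 0], [[-0.017, -0.0193, 0], 0], [[-0.017, -0.0193, 0], 0]]'

```text
clock: 18.57
tcp_pos: [0.5453, -0.1896, 0.2268]
ee_rot: [0.414, 0.91, -0.0, -0.0]
contact_force: [0.5, 0.1, -2.0]
finger_gap: 0.0174
grip_force: 61.3
```

>>> carry_out --plan '[[[0, 0, 0.03], 0], [[0, 0, 0.03], 0], [[0, 0, 0.02], 0], [[0, 0, 0.01], 0], [[0, 0, 0], 0]]'

```text
clock: 18.98
tcp_pos: [0.5442, -0.1878, 0.1343]
ee_rot: [0.414, 0.91, -0.0, -0.002]
contact_force: [-0.2, 0.4, -2.7]
finger_gap: 0.0169
grip_force: 61.1
```

```bash
python3 st.py
python3 - <<'E'
from h import *
i=viewer.read_camera("scene");cv2.imwrite("pics/b1.png",cv2.resize(i[90:240,90:240,::-1],(600,600),interpolation=2))
E
```

```text
{'clock': 18.9833, 'contact_force': [-0.2455, 0.408, -2.7394], 'moment': [0.0682, 0.0489, 0.0054], 'tcp_pos': [0.5442, -0.1878, 0.1343], 'finger_gap': 0.0169} handle -48.88 j6 0.521
```

View pics/b1.png

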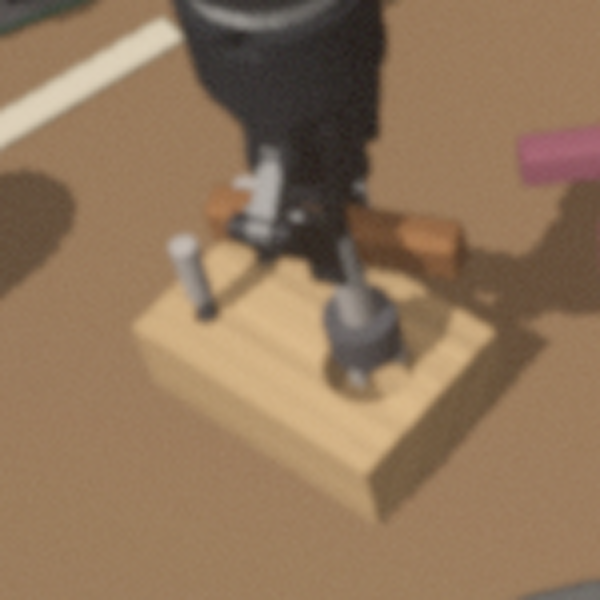

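The key hangs centred over the hole (crop about (360,365)) and one punch shows at (190,275). The other is behind the gripper, so I'll check its clearance before going down.

Run:
```python
from h import *
s=1.5625
for a,b in(((240,215),(557,186)),((215,240),(566,218))):
    P=onz("top",b[0]/s,b[1]/s,.104);Q=onz("scene",a[0]/s,a[1]/s,.104);d=P[:2]-[.5442,-.188]
    print(P,Q,np.hypot(*d),"along handle,width",d@[.657,-.754],d@[.754,.657])
```

```text
[ 0.59291585 -0.26290198  0.104     ] [ 0.54759959 -0.27469613  0.104     ] 0.08935066003365029 along handle,width 0.0884824047541284 -0.012478853374791394
[ 0.55279068 -0.27379479  0.104     ] [ 0.59131492 -0.2590508   0.104     ] 0.08622381546811315 along handle,width 0.07033335103496671 -0.04988980643598214
```

>>> carry_out --plan '[[[0, 0, 0.01], 0], [[0, 0, 0.01], 0], [[0, 0, 0.005], 0], [[0, 0, 0.005], 0], [[0, 0, 0], 0]]'

```text
clock: 19.45
tcp_pos: [0.5455, -0.1879, 0.106]
ee_rot: [0.414, 0.91, -0.0, -0.001]
contact_force: [-0.4, -0.5, -2.7]
finger_gap: 0.0171
grip_force: 61.3
```

```bash
python3 st.py
```

```text
{'clock': 19.45, 'contact_force': [-0.4143, -0.4882, -2.6727], 'moment': [-0.0015, 0.0097, -0.0142], 'tcp_pos': [0.5455, -0.1879, 0.106], 'finger_gap': 0.0171} handle -48.86 j6 0.521
```

>>> carry_out --plan '[[[0, 0, 0.004], 0], [[0, 0, 0.004], 0], [[0, 0, 0.003], 0], [[0, 0, 0.001], 0], [[0, 0, 0], 0]]'

```text
clock: 19.87
tcp_pos: [0.5458, -0.1881, 0.0947]
ee_rot: [0.414, 0.91, -0.0, -0.0]
contact_force: [-0.8, -0.3, -3.4]
finger_gap: 0.0168
grip_force: 61.3
```

>>> carry_out --plan '[[[0, 0, 0.0005], 0], [[0, 0, 0.0005], 0], [[0, 0, 0], 0], [[0, 0, 0], 0], [[0, 0, 0], 0]]'

```text
clock: 20.28
tcp_pos: [0.546, -0.1881, 0.0942]
ee_rot: [0.414, 0.91, 0.0, 0.0]
contact_force: [-0.7, -0.3, -3.1]
finger_gap: 0.0171
grip_force: 61.3
```

```bash
python3 st.py
```

```text
{'clock': 20.2833, 'contact_force': [-0.7374, -0.2599, -3.0566], 'moment': [0.0015, -0.0215, 0.0015], 'tcp_pos': [0.546, -0.1881, 0.0942], 'finger_gap': 0.0171} handle -48.86 j6 0.521
```

>>> carry_out --plan '[[[0, 0, 0.0008], 0], [[0, 0, 0.0008], 0], [[0, 0, 0.0006], 0], [[0, 0, 0], 0], [[0, 0, 0], 0]]'

```text
clock: 20.7
tcp_pos: [0.5461, -0.1883, 0.0923]
ee_rot: [0.414, 0.91, -0.0, 0.0]
contact_force: [-0.2, 0.6, 1.6]
finger_gap: 0.0175
grip_force: 61.9
```

```bash
python3 st.py
```

```text
{'clock': 20.7, 'contact_force': [-0.1816, 0.5919, 1.5937], 'moment': [-0.002, 0.2676, -0.0067], 'tcp_pos': [0.5461, -0.1883, 0.0923], 'finger_gap': 0.0175} handle -48.87 j6 0.521
```

>>> carry_out --plan '[[[0, 0, 0], 0], [[0, 0, 0], 0], [[0, 0, 0], 0], [[0, 0, 0], 0], [[0, 0, 0], 0]]' --claw 100

```text
clock: 21.12
tcp_pos: [0.5461, -0.1881, 0.0919]
ee_rot: [0.414, 0.91, 0.0, 0.0]
contact_force: [0.5, -0.6, 0.4]
finger_gap: 0.0518
grip_force: 0.0
```

>>> carry_out --plan '[[[0, 0, 0], 0], [[0, 0, 0], 0], [[0, 0, 0], 0], [[0, 0, 0], 0], [[0, 0, -0.005], 0]]'

```text
clock: 21.53
tcp_pos: [0.5454, -0.188, 0.0961]
ee_rot: [0.414, 0.91, -0.0, -0.001]
contact_force: [0.1, 0.6, -0.5]
finger_gap: 0.0519
grip_force: 0.0
```

>>> carry_out --plan '[[[0, 0, -0.015], 0], [[0, 0, -0.03], 0], [[0, 0, -0.04], 0], [[0, 0, -0.04], 0], [[0, 0, -0.03], 0]]'

```text
clock: 21.95
tcp_pos: [0.5461, -0.1882, 0.2557]
ee_rot: [0.414, 0.91, 0.0, 0.001]
contact_force: [0.7, 0.1, -0.4]
finger_gap: 0.0517
grip_force: 0.0
```

>>> carry_out --plan '[[[-0.03, -0.0, 0], 0], [[0.03, 0.03, 0], 0], [[0, 0.04, 0], 0], [[0, 0.04, 0], 0], [[0, 0.0, 0], 0]]'

```text
clock: 22.37
tcp_pos: [0.6323, -0.1125, 0.2504]
ee_rot: [0.412, 0.911, 0.001, -0.0]
contact_force: [-2.2, -0.4, -1.7]
finger_gap: 0.0517
grip_force: 0.0
```

```bash
python3 st.py
python3 - <<'E'
from h import *
i,t=viewer.read_camera("scene"),viewer.read_camera("top")
cv2.imwrite("pics/end.png",np.hstack([cv2.resize(i[90:330,90:330,::-1],(400,400)),cv2.resize(t[60:210,130:380,::-1],(400,240)).copy() if 0 else cv2.copyMakeBorder(cv2.resize(t[60:210,130:380,::-1],(400,240)),0,160,0,0,0)]))
E
```

```text
{'clock': 22.3667, 'contact_force': [-2.1906, -0.3697, -1.6864], 'moment': [-0.0391, 0.1051, 0.0439], 'tcp_pos': [0.6323, -0.1125, 0.2504], 'finger_gap': 0.0517} handle -48.62 j6 0.672
```

View pics/end.png

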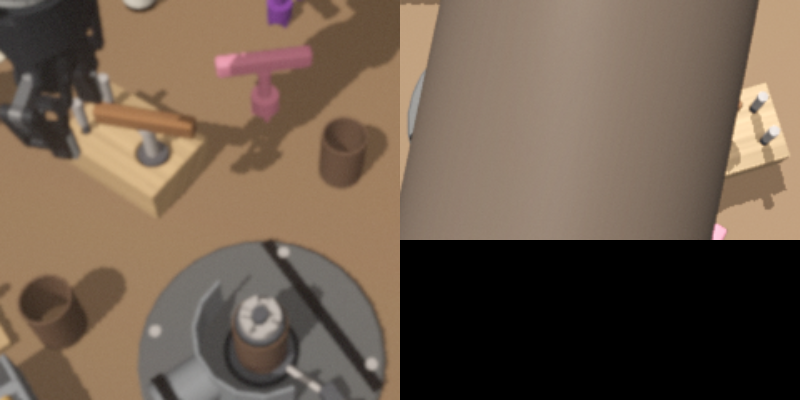

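The key stands upright in its hole (left pane, shank at (150,145)), both punches stand in the block, and the gripper is clear.

>>> carry_out --plan '[[[0, 0, -0.01], 0], [[0, 0, 0], 0], [[0, 0, 0], 0], [[0, 0, 0], 0], [[0, 0, 0], 0]]'

```text
clock: 22.88
tcp_pos: [0.6283, -0.1171, 0.2619]
ee_rot: [0.414, 0.91, -0.0, 0.0]
contact_force: [-0.5, 0.7, 0.1]
finger_gap: 0.0523
grip_force: 0.0
```

```bash
python3 st.py; python3 -c "
from workcell import finish_job
print(finish_job())"
```

```text
{'clock': 22.8833, 'contact_force': [-0.5129, 0.7118, 0.1285], 'moment': [-0.0085, -0.0568, 0.0072], 'tcp_pos': [0.6283, -0.1171, 0.2619], 'finger_gap': 0.0523} handle -48.91 j6 0.669
the job is handed in; nothing more can be done
None
```

The nut is slackened about 1.65 rad clockwise (by wrist angle), giving at a steady 0.45 N m or so; the key is back upright and fully down in its hole, and the job was handed in at 22.9 s with no verdict returned.

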